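# Hold the cup sealer's flap at its balance point

### The job

Press the treadle down to its stop so that the cup sealer's catch lets go and its flap pops ajar, and let the treadle come up again. Then take the flap by its bar handle and swing it up until it stands upright at its balance point, never letting it fall over to the back, and finish while still gripping the bar, holding the flap still there. Leave the cups, lids and other things on the table where they are.

Things in the scene. Friction and masses are not known exactly. Their poses are not given: they have to be found in the camera images.
- treadle (a joint): Angle of the treadle's tread, rad. 0 = up at rest, grows as pressed, 0.25 = down on its stop. A spring returns it; at point treadle_pad it takes about 4.5 N to start and 10 N to reach the stop. Near its stop it draws back the flap's catch (linked under the table).
- treadle_pad (a point): Where to press: middle of the ribbed front part of the tread's upper face. At rest it is about 77 mm above the table; at the stop about 49 mm, and 5 mm farther towards the robot. The tread is a steel plate 60 mm wide, 155 mm long, 6 mm thick, sloping at rest with its front end up by 0.30 rad. The point turns with it: x level at rest, towards the hinge, z up.
- treadle_hinge (a point): Middle of the tread's hinge axis, 40 mm above the table, 115 mm along the tread from where to press, on the side away from the robot. Axes as at treadle_pad.
- treadle_base: The treadle's fixed base plate on the table, 170 mm (x, from -100 to +70) by 82 mm (y), with two cheeks carrying the tread's hinge at x = +50, z = 40 mm. Origin on the table; x points from the tread's front end to its hinge. It may stand left or right of the sealer.
- sealer: Fixed steel box of the cup sealer, on levelling feet (its underside 0 to 30 mm above the table), 180 mm (x) by 260 mm (y), 100 mm high, its top closed by the flap. Origin at the centre of its underside; -x side is its front, towards the robot; z up. The flap's hinge axis runs along its y at x = +60, z = 105 mm. A catch block stands on its top at x = -60, y = +119 mm, up to z = 120 mm.
- flap (a joint): Flap opening, rad. 0 = shut and level (latched at the start); 1.571 = upright, its balance point (centre of mass straight above the hinge); 2.3 = fallen to the rear stop. No stay, hinge friction only 0.03 N m: it falls forward below and backward above balance. Once the treadle is fully pressed a sprung plunger pops it ajar to 0.11 to 0.20, where it stays after the treadle is let up.
- flap_hinge (a point): Middle of the flap's hinge axis (along the sealer's y), 105 mm above the underside of the box (so 105 to 135 mm above the table); turns with the flap. The flap is a steel plate about 0.7 kg, 200 mm wide, 5 mm thick (10 mm at its ribs), reaching from 5 to 140 mm from this axis, in one plane with the axis and the bar.
- flap_bar (a point): Centre of the flap's round handle bar (grip it here): 14 mm thick, 130 mm long, parallel to the hinge axis and 200 mm from it. Two arms 56 mm either side join it to the plate; 53 mm are free between bar and plate, 43 mm between bar and the box's front when shut. The point turns with the flap: -x points from hinge to bar, z is up when shut.
- cup_a: Bystander: lidded white cup, 94 mm wide, 76 mm high, standing behind the treadle (origin: centre of its underside).
- cup_b: Bystander: a second lidded white cup, same size, near the left edge.
- lid_a: Bystander: flat clear lid, 92 mm wide, 6 mm high, lying in front near the robot.
- lid_b: Bystander: a second such lid.
- sprayer: Bystander: white bottle, 72 mm wide, 190 mm high, at the right.
- scraper: Bystander: flat scraper with a black handle lying at the right.
- pail: Bystander: open white pail, 140 mm wide, 130 mm high, far right.

How it is judged (in metres and radians):
On the way, in this order (a step that is already met when the one before it is completed fails the run):
1. the treadle is pressed down to its stop (value of joint treadle above 0.23 rad), for 0.1 s.
2. the flap, gripped in the fingers, is swung half way up (value of joint flap above 0.7 rad and contact force between the fingers and flap above 1 N), for 0.05 s.
At the end, for the whole second after the job is handed in: The flap stands within 0.055 rad (3 degrees) of upright and still (under 0.05 rad/s), the fingers grip it (more than 1 N), and the treadle is back up (under 0.05 rad) (value of joint flap between 1.516 and 1.626 rad and velocity of joint flap between -0.05 and 0.05 rad/s and contact force between the fingers and flap above 1 N and value of joint treadle below 0.05 rad); the arm keeps its last pose, push and grip.
It fails at once if the flap falls over to the back (more than 0.35 rad past upright) (value of joint flap above 1.92 rad).
It fails at once if a bystander is pushed more than 30 mm or tipped over (distance of any of cup_a, cup_b, lid_a, lid_b, sprayer, scraper, pail from where it was at the start of the episode above 0.03 m or angle between any of cup_a, cup_b, sprayer, pail's own z axis and vertical above 0.5 rad).
It also fails if it takes over 58 s, if anything falls off the work surface, if the arm or the gripper's body presses on something with over 40 N, if the wrist force passes 120 N, or if a joint passes its speed limit or range.

### The arm

A 6-joint arm with a two-finger parallel gripper is mounted at the origin on the work surface. World frame = base frame: x ahead of the robot, y to its left, z up, the work surface at z = 0. Lengths are in mm, angles in rad, forces in N, time in s.
With the tool pointing down it reaches from about 300 to 775 mm from the base axis. Payload 14.6 kg.
Tool frame: the origin (TCP) lies on the centre line of the jaws, within the pads' length; the fingertips stand 19 mm ahead of it and the grasp point (between the pads) is the TCP (bot.tip_reach is the distance from the TCP to the fingertips, in mm); y points along the fingers, x is the direction in which the jaws open and shut, and the axes are right-handed (so a half turn about y gives the same grasp; the last joint's range is limited). The gripper opens to 85 mm and grips with 20 to 120 N. Pads are 22 mm wide; open, the fingers measure 114 mm over their backs; the gripper's body (76 mm by 85 mm) begins 54 mm behind the grasp point. The pads swing forward as they close: fully open they stand 13 mm farther back than shut.
Start: joints at [-1.29, 0.3, 1.521, -0, 1.321, -0.067], TCP at [187.449, -517.061, 250.281] pointing down, gripper open.
Joint ranges: [-3.03, 3.03], [-0.79, 2.21], [0.23, 2.52], [-1.04, 4.18], [0, 3.07], [-2.55, 2.55]. Speed limits (rad/s): [2.22, 2.22, 2.57, 3.14, 3.14, 3.14].

### API

Orientations are given as a unit quaternion [w, x, y, z].
In Python, from rig import bot gives the robot as it stands. Calls block until the motion is done:
- bot.move_to(position, orientation): joint-space move of the TCP to a pose.
- bot.servo_line(position, attitude=None, speed=150, until_force=None): straight line of the TCP; attitude=None keeps the orientation; speed is the mean speed in mm/s. With until_force (N) it stops when the force on the tool has changed by that much, and returns True; else False.
- bot.move_joints(angles): joint-space move.
- bot.move_gripper(opening, grip_force=None): finger opening in mm; grip_force is the grip in N (None keeps the last); returns when the fingers have stopped.
- bot.dwell(seconds).
- bot.ik(position, orientation): joint angles nearest the present ones, or None.
- bot.read_state(): the state.
- bot.read_camera(name): name is "side" or "top"; returns a dict with "image" (480x640x3 uint8, blue, green, red), "depth" (480x640 float32, mm along the optical axis (not along the pixel's ray), 0 where there is no reading), "fovy" (degrees; the focal length in pixels is half the picture's height over the tangent of half this angle, whatever the lens; pixels are square), "cx", "cy" (the principal point, pixels), "eye" and "attitude" of the camera in the world. Camera axes: x right, y down, z forward; pixel columns grow to the right and rows downward; lengths in mm; the calibration is good to about 2 mm. A picture is of the moment at which its call begins.
A pose or a line that the arm cannot do raises bot.MotionError and nothing moves.
- bot.finish_job(): hands the job in, once; it reports no verdict.
The state is a dict: "clock": time; "joint_positions": joint angles; "qvel": joint speeds; "effort": joint torques, N m; "ee_pos": TCP position; "tool_rot": TCP orientation; "ft_force": force on the tool from outside, world axes, zero at the start; "moment": the same for the moment, N m; "grip_width": finger opening in mm.
Only numpy, scipy, OpenCV 4.12 (cv2) and the standard library are available. Lean on these libraries where they do the work, as an engineer would, in place of code of your own. Each camera call takes 0.05 s, during which the arm holds its last target.

## Working session

There is one attempt and no reset: what is moved stays moved. The work goes in short steps, each a Python script; the robot and the scene stay as the last script left them, time stands still between calls to the robot, and variables do not carry over. Pictures are saved under pics/ and viewed, and the job is handed in when it is done.

```bash
ls; mkdir -p pics; cat > h.py <<'E'
import numpy as np, cv2, pickle
from rig import bot
from scipy.spatial.transform import Rotation as R
def rot(q): return R.from_quat([q[1],q[2],q[3],q[0]])
def quat(r):
    q=r.as_quat(); return [q[3],q[0],q[1],q[2]]
def world(c,u,v,d=None):
    f=240/np.tan(np.radians(c['fovy'])/2)
    u=np.asarray(u,float);v=np.asarray(v,float)
    if d is None: d=c['depth'][v.astype(int),u.astype(int)]
    p=np.stack([(u-c['cx'])/f*d,(v-c['cy'])/f*d,d*np.ones_like(u)],-1)
    return rot(c['attitude']).apply(p)+np.array(c['eye'])
E
python3 - <<'E'
from h import *
print(bot.read_state())
for n in ('side','top'):
    c=bot.read_camera(n); pickle.dump(c,open(f'pics/{n}0.pkl','wb')); cv2.imwrite(f'pics/{n}0.png',c['image'])
    print(n,c['fovy'],c['cx'],c['cy'],c['eye'],c['attitude'])
E
```

```text
pics
{'clock': 0.0, 'joint_positions': array([-1.28962244e+00,  3.00466907e-01,  1.52160478e+00,  1.35683847e-05,
        1.32066550e+00, -6.65898882e-02]), 'qvel': array([ 0.00139927,  0.00285149, -0.0030851 , -0.00026381,  0.0015086 ,
       -0.00128576]), 'effort': array([-1.71849239e-03, -5.43500984e+01, -3.61792159e+01, -1.50067513e-04,
        4.02138787e-03,  1.66746548e-05]), 'ee_pos': array([ 187.38418019, -516.86905684,  249.71356744]), 'tool_rot': array([ 0.57922048, -0.57870555,  0.40626992, -0.40564549]), 'ft_force': array([-0.06983942, -0.19575951,  0.47072798]), 'moment': array([ 0.04954323, -0.01099452, -0.02597516]), 'grip_width': 85.35944375454184}
side 50.2977468060745 317.91938452547436 242.49957311030818 [ 137.90532056 -946.70529565 1259.12880792] [-0.343263    0.91786361 -0.18724476  0.06809047]
top 53.543610700166234 323.06674710560935 245.85435690535706 [ 312.02064738    7.72156187 1357.67992219] [-0.06113171  0.71214838 -0.69539848  0.07435422]
```

View pics/side0.png

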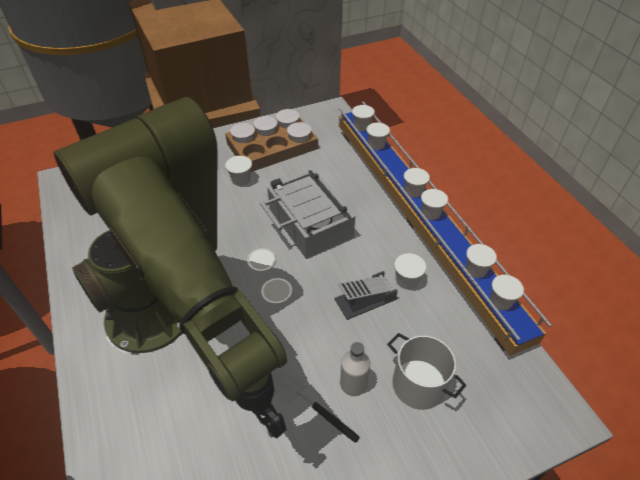

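View pics/top0.png

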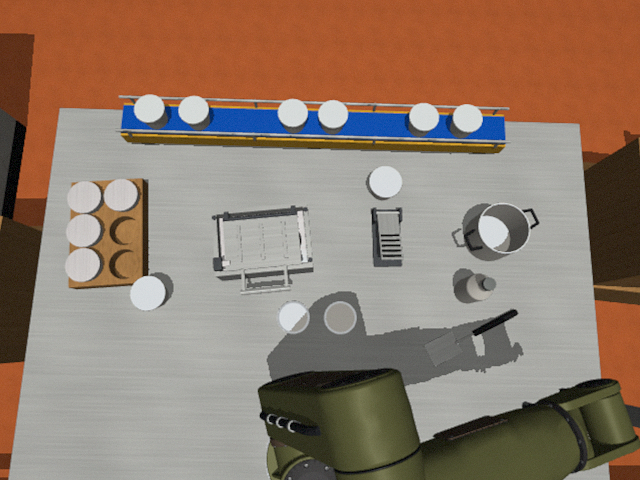

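Side: sealer around (310,212), treadle around (365,290). Top: sealer around (265,240) with bar at about (265,290), and treadle around (387,237). I'll enlarge the crops.

```bash
python3 - <<'E'
import cv2
a=cv2.imread('pics/top0.png')
cv2.imwrite('pics/t_s.png',cv2.resize(a[195:305,200:330],None,fx=6,fy=5.4,interpolation=cv2.INTER_CUBIC)[:, :]) if 0 else cv2.imwrite('pics/t_s.png',cv2.resize(a[200:300,200:330],None,fx=6,fy=6,interpolation=cv2.INTER_CUBIC))
cv2.imwrite('pics/t_t.png',cv2.resize(a[200:275,360:415],None,fx=8,fy=8,interpolation=cv2.INTER_CUBIC))
E
```

```text
(no output)
```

View pics/t_s.png

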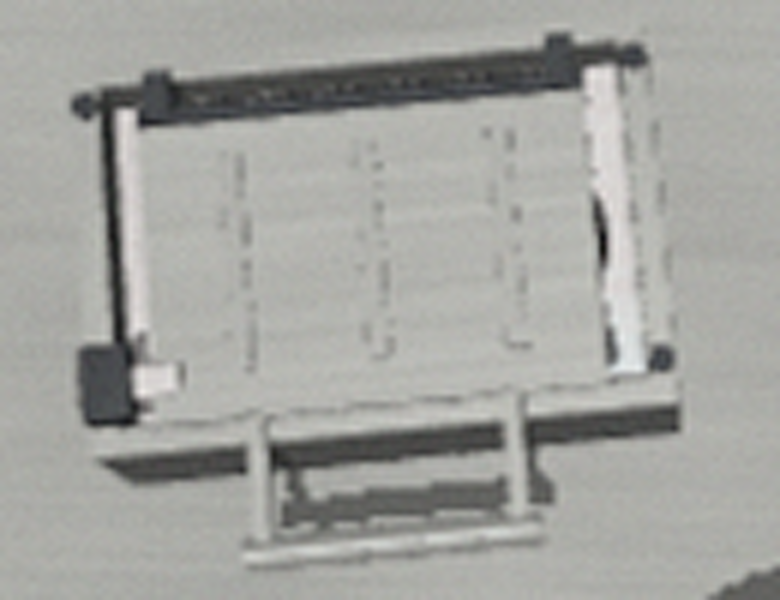

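View pics/t_t.png

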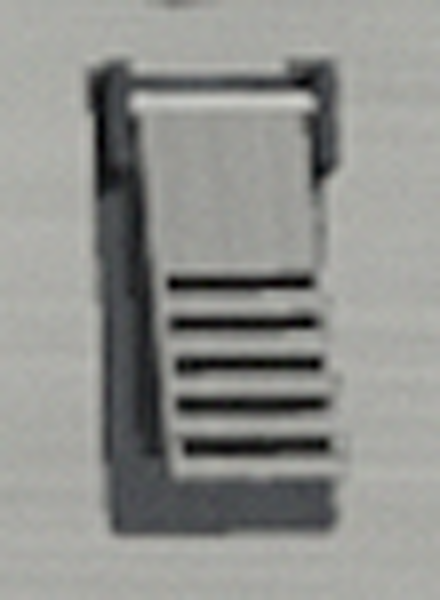

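The top crops show the bar running from full-picture pixel (241,292) to (291,288). The pad's middle rib is at (391,245.5) and the treadle's hinge rod at about (387,210).

```bash
python3 - <<'E'
from h import *
c=pickle.load(open('pics/top0.pkl','rb'))
def P(n,u,v,w=1):
    d=c['depth'][int(v)-w:int(v)+w+1,int(u)-w:int(u)+w+1]; 
    print(n,world(c,u,v,np.median(d)).round(1),d.min().round(),d.max().round())
P('pad',391,245.5); P('trhinge',387.2,210.3,0); P('treadbackL',379,215);P('treadbackR',396,215)
P('treadfrL',384,254);P('treadfrR',400,254); P('table',350,200)
P('baseFL',375,265,0);P('baseFR',400,264.5,0)
for t in np.linspace(0,1,9): P('bar',241.5+49*t,292-3.6*t,0)
P('flap',262,250);P('flapfront',262,262); P('flapback',262,222);P('flapL',230,240);P('flapR',290,235)
P('hingeL',214.3,217.2,0);P('hingeR',305,209,0)
P('sealFR',312.8,266,1);P('catch',217.5,264,1);P('rim frR',310,266);
E
```

```text
pad [ 566.9 -200.5   77.2] 1306.0 1313.0
trhinge [ 686.2 -201.2    7.2] 1400.0 1400.0
treadbackL [ 660.6 -171.5   47.4] 1354.0 1361.0
treadbackR [ 661.4 -219.8   49.2] 1350.0 1359.0
treadfrL [ 541.  -179.7   86.5] 1291.0 1303.0
treadfrR [ 542.1 -223.3   86.9] 1292.0 1299.0
table [717.  -91.8  -0.8] 1409.0 1414.0
baseFL [ 522.7 -165.5    6.1] 1370.0 1370.0
baseFR [ 525.4 -237.2    9.3] 1368.0 1368.0
bar [425.3 195.7 121.5] 1232.0 1232.0
bar [427.5 180.9 114.7] 1239.0 1239.0
bar [428.6 164.4 120. ] 1234.0 1234.0
bar [429.9 148.3 122.1] 1233.0 1233.0
bar [431.5 132.6 121.7] 1234.0 1234.0
bar [433.2 117.  119.8] 1236.0 1236.0
bar [435.1 101.4 116.5] 1240.0 1240.0
bar [436.5  85.4 117.7] 1239.0 1239.0
bar [437.8  69.4 120.5] 1237.0 1237.0
flap [538.4 148.6 115.1] 1256.0 1262.0
flapfront [506.4 147.2 114.2] 1254.0 1259.0
flapback [614.4 152.  115.8] 1270.0 1281.0
flapL [563.3 234.7 114.6] 1262.0 1269.0
flapR [581.9  76.2 110.7] 1268.0 1277.0
hingeL [627.3 282.7 103.6] 1287.0 1287.0
hingeR [656.4  38.2 105.6] 1294.0 1294.0
sealFR [500.5  13.  104.2] 1261.0 1276.0
catch [496.6 261.7 123.9] 1237.0 1246.0
rim frR [500.4  20.4 103.8] 1259.0 1276.0
```

```bash
cat >> h.py <<'E'
def proj(c,p):
    f=240/np.tan(np.radians(c['fovy'])/2)
    q=rot(c['attitude']).inv().apply(np.atleast_2d(p)-np.array(c['eye']))
    return np.stack([q[:,0]/q[:,2]*f+c['cx'],q[:,1]/q[:,2]*f+c['cy']],-1)
def overlay(c,polys,box,k,name):
    u0,v0,u1,v1=box
    im=cv2.resize(c['image'][v0:v1,u0:u1],None,fx=k,fy=k,interpolation=cv2.INTER_CUBIC)
    for col,P in polys:
        q=((proj(c,P)-[u0,v0]+0.5)*k).astype(np.int32)
        cv2.polylines(im,[q],False,col,1,cv2.LINE_AA)
    cv2.imwrite(name,im)
def sealer_polys(hx,hy,hz,yaw,op=0):
    Rz=R.from_euler('z',yaw)
    T=lambda L:Rz.apply(np.array(L,float))+[hx,hy,hz]
    Ry=R.from_euler('y',op)
    F=lambda L:T(Ry.apply(np.array(L,float)))
    g=(0,255,0);r=(0,0,255);b=(255,0,0)
    return [(r,T([[0,-130,0],[0,130,0]])),
     (g,F([[-200,-65,7],[-200,65,7]])),(b,F([[-207,-65,0],[-207,65,0]])),(b,F([[-193,-65,0],[-193,65,0]])),
     (g,F([[-5,-100,2.5],[-140,-100,2.5],[-140,100,2.5],[-5,100,2.5],[-5,-100,2.5]])),
     (r,T([[-150,-130,-5],[30,-130,-5],[30,130,-5],[-150,130,-5],[-150,-130,-5]]))]
E
cat > fit.py <<'E'
from h import *
import sys
s=[float(x) for x in sys.argv[1:5]]; tag=sys.argv[5]
ct=pickle.load(open('pics/top0.pkl','rb'));cs=pickle.load(open('pics/side0.pkl','rb'))
P=sealer_polys(*s)
overlay(ct,P,(200,195,330,300),6,f'pics/ot{tag}.png')
overlay(cs,P,(250,165,370,260),6,f'pics/os{tag}.png')
E
python3 fit.py 635 157 112 0.108 a
```

```text
(no output)
```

View pics/ota.png

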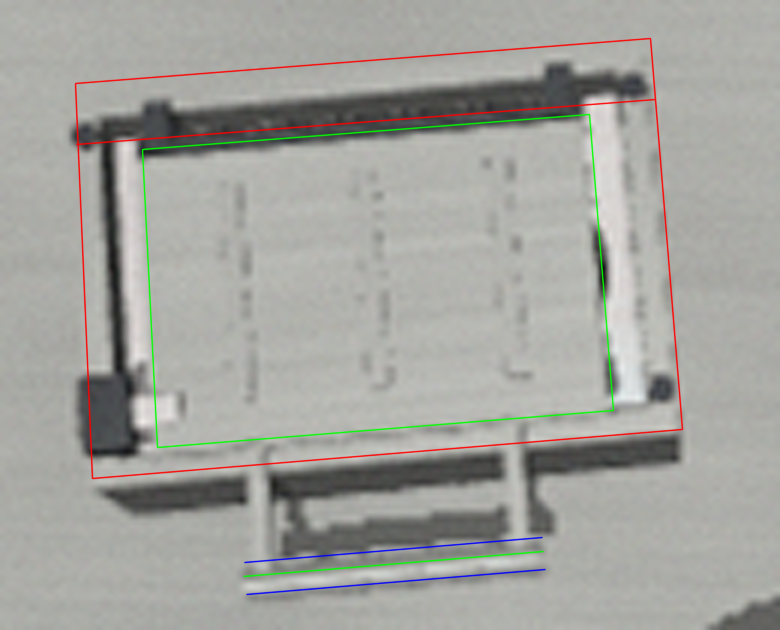

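View pics/osa.png

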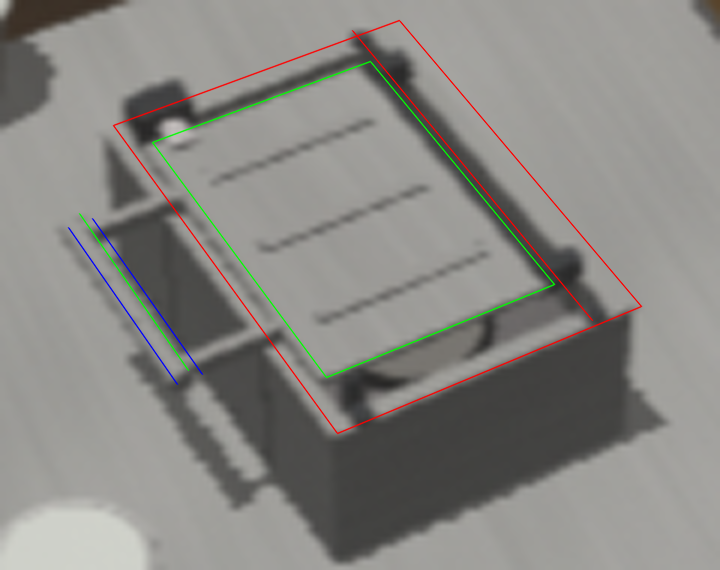

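The fit is within a few mm: the model bar sits about 1 px high in the top view. I'll zoom in on the bar to refine it.

```bash
python3 - <<'E'
from h import *
ct=pickle.load(open('pics/top0.pkl','rb'));cs=pickle.load(open('pics/side0.pkl','rb'))
P=sealer_polys(632,156,112,0.108)
overlay(ct,P,(235,260,297,300),12,'pics/zt.png')
overlay(cs,P,(258,190,300,235),14,'pics/zs.png')
E
```

```text
(no output)
```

View pics/zt.png

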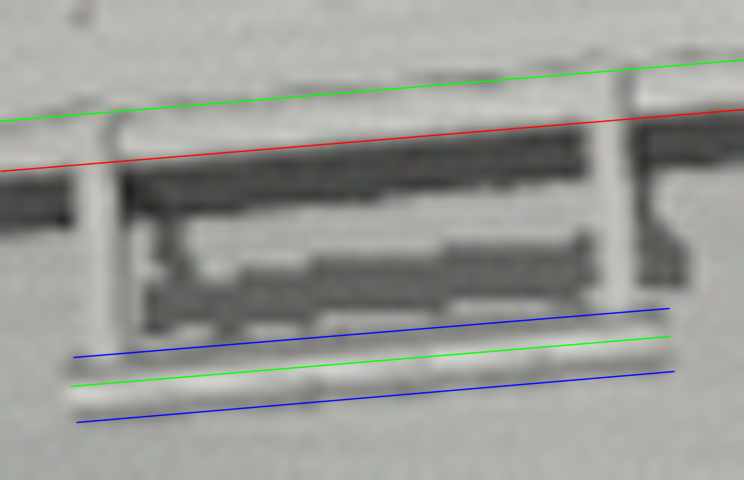

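View pics/zs.png

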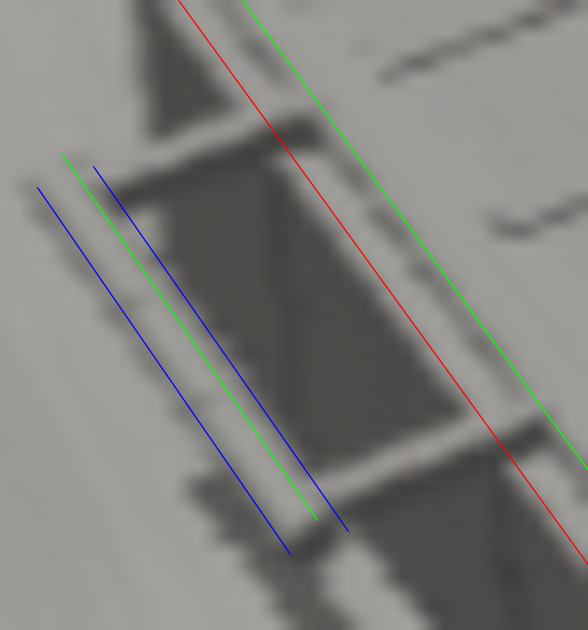

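```bash
cat >> h.py <<'E'
HX,HY,HZ,YAW=632.,156.,111.5,0.108
def ori(yaw,tilt,flip=1):
    # fingers (tool y) in vertical plane at yaw; tilt=0 horizontal forward, pi/2 straight down
    # jaws open (tool x) in that same vertical plane
    f=np.array([np.cos(yaw)*np.cos(tilt),np.sin(yaw)*np.cos(tilt),-np.sin(tilt)])
    s=np.array([-np.sin(yaw),np.cos(yaw),0])*flip   # tool z
    x=np.cross(f,s)
    return quat(R.from_matrix(np.stack([x,f,s],1)))
def bar(a,hx=None,hz=None,hy=None):
    hx=HX if hx is None else hx; hz=HZ if hz is None else hz; hy=HY if hy is None else hy
    return np.array([hx-200*np.cos(a)*np.cos(YAW),hy-200*np.cos(a)*np.sin(YAW),hz+200*np.sin(a)])
E
python3 - <<'E'
from h import *
s=bot.read_state(); print(rot(s['tool_rot']).as_matrix().round(2), bot.tip_reach)
for flip in (1,-1):
  for off in (0,.2,.4,.6,.8):
    r=[]
    for a in (0.15,.5,.9,1.25,1.57):
        q=bot.ik(bar(a),ori(YAW,a+off,flip)); r.append(None if q is None else np.round(q,2).tolist())
    print(flip,off,*r,sep='\n  ')
p=[566.9,-200.5,200]
for flip in (1,-1):print(bot.ik(p,ori(0.045,np.pi/2,flip)))
E
```

```text
[[ 0.34 -0.    0.94]
 [-0.94  0.    0.34]
 [-0.   -1.    0.  ]] 19.0
1
  0
  None
  None
  [0.24, -0.03, 1.97, -0.16, 0.54, 0.24]
  [0.21, 0.2, 1.55, -0.04, 1.07, 0.11]
  [0.19, 0.5, 1.1, -0.0, 1.54, 0.08]
1
  0.2
  None
  [0.27, -0.08, 2.27, -0.94, 0.16, 1.04]
  [0.23, 0.03, 1.85, -0.08, 0.79, 0.16]
  [0.2, 0.29, 1.41, -0.01, 1.31, 0.09]
  [0.18, 0.62, 0.94, 0.01, 1.79, 0.07]
1
  0.4
  None
  [0.26, -0.07, 2.16, -0.25, 0.39, 0.35]
  [0.22, 0.11, 1.73, -0.03, 1.04, 0.12]
  [0.19, 0.4, 1.28, 0.01, 1.55, 0.08]
  [0.18, 0.75, 0.76, 0.03, 2.03, 0.08]
1
  0.6
  None
  [0.24, -0.02, 2.05, -0.1, 0.64, 0.2]
  [0.21, 0.2, 1.6, -0.01, 1.27, 0.1]
  [0.19, 0.51, 1.14, 0.02, 1.78, 0.08]
  [0.17, 0.88, 0.58, 0.05, 2.27, 0.08]
1
  0.8
  [0.26, 0.02, 2.25, -0.35, 0.27, 0.46]
  [0.23, 0.06, 1.93, -0.04, 0.88, 0.14]
  [0.2, 0.3, 1.48, 0.01, 1.49, 0.09]
  [0.18, 0.62, 1.01, 0.04, 1.99, 0.08]
  [0.17, 1.02, 0.4, 0.08, 2.52, 0.11]
-1
  0
  [0.33, 0.37, 2.49, 3.38, 1.15, -0.07]
  [0.29, -0.05, 2.36, 3.77, 0.27, -0.52]
  None
  None
  None
-1
  0.2
  [0.32, 0.2, 2.48, 3.42, 0.77, -0.13]
  [0.27, -0.08, 2.27, -0.94, 0.16, -2.1]
  None
  None
  None
-1
  0.4
  [0.3, 0.08, 2.43, 3.56, 0.41, -0.29]
  None
  None
  None
  None
-1
  0.6
  None
  None
  None
  None
  None
-1
  0.8
  None
  None
  None
  None
  None
[-0.40085215  0.45608744  1.42658349  0.          1.25892172 -0.44585215]
None
```

```bash
python3 - <<'E'
from h import *
s=bot.read_state(); p=s['ee_pos']
bot.move_gripper(0)
bot.move_to([p[0],p[1],360],s['tool_rot'])
o=ori(0.045,np.pi/2)
bot.move_to([566,-200.5,330],o)
bot.servo_line([566,-200.5,112],speed=200)
print(bot.read_state()['ft_force'],bot.read_state()['ee_pos'],bot.read_state()['grip_width'],bot.read_state()['clock'])
for z in (90,80,74,70,68,66,64,62):
    hit=bot.servo_line([566-5*(96-z)/28,-200.5,z],speed=40,until_force=30)
    s=bot.read_state(); print(z,hit,s['ee_pos'].round(1),s['ft_force'].round(1),round(s['clock'],2))
    if hit or s['ft_force'][2]>20: break
bot.dwell(.4); s=bot.read_state(); print(s['ee_pos'].round(1),s['ft_force'].round(1))
c=bot.read_camera('top'); pickle.dump(c,open('pics/top1.pkl','wb')); cv2.imwrite('pics/top1.png',cv2.resize(c['image'][195:305,190:420],None,fx=3.4,fy=3.4))
E
```

```text
[ 0.82309419 -0.07839415  0.09701933] [ 566.45176162 -200.74382175  113.17170352] -0.12252788878482347 4.425
90 False [ 564.8 -200.5   89.7] [-1.4  0.3  3.7] 5.12
80 False [ 563.2 -200.7   80. ] [-0.2 -0.6  4.8] 5.53
74 False [ 562.4 -200.7   74. ] [ 1.5 -1.   3.4] 5.83
70 False [ 561.9 -200.7   70.4] [ 0.6 -1.4  7.1] 6.08
68 False [ 561.7 -200.7   68.7] [ 1.3 -1.6  8. ] 6.33
66 False [ 561.6 -200.8   67.4] [ 0.8 -0.2 13.7] 6.58
64 False [ 561.6 -200.8   66.9] [-5.2  2.9 28.9] 6.83
[ 561.6 -200.8   66.8] [-4.5  3.7 28.7]
```

View pics/top1.png

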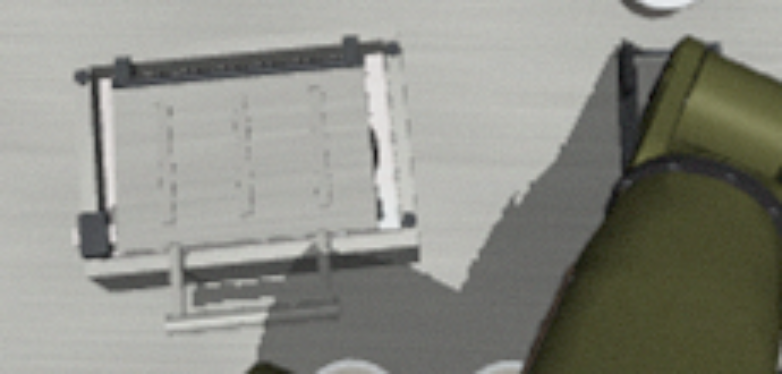

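The force climbed steeply at z≈67, so the treadle is on its stop. The catch tongue no longer shows, and the bar (now near crop (250,318)) has shifted, so the flap looks ajar. I'll let the treadle up and measure.

```bash
python3 - <<'E'
from h import *
bot.servo_line([566,-200.5,130],speed=150)
bot.servo_line([560,-200.5,260],speed=250)
# prealign for the bar
q=bot.ik(bar(0.15)+[-60,0,120],ori(YAW,1.1)); print(q)
bot.move_gripper(44,20)
bot.move_to([400,-150,330],ori(0,1.4))
for n in ('top','side'):
    c=bot.read_camera(n); pickle.dump(c,open(f'pics/{n}2.pkl','wb'))
    if n=='top':
        cv2.imwrite('pics/top2.png',cv2.resize(c['image'][195:305,190:420],None,fx=3.4,fy=3.4))
        for a in (0,.11,.155,.2):print(a,proj(c,bar(a)+[0,0,7]).round(1))
    else: cv2.imwrite('pics/side2.png',cv2.resize(c['image'][160:320,240:420],None,fx=3.7,fy=3.7))
print(bot.read_state()['clock'])
E
```

```text
[ 0.30226666 -0.28630285  2.14315783 -0.11947837  0.82514183  0.25484766]
0 [[265.4 289.7]]
0.11 [[264.6 288.3]]
0.155 [[264.2 287.5]]
0.2 [[263.8 286.5]]
9.8833
```

View pics/top2.png

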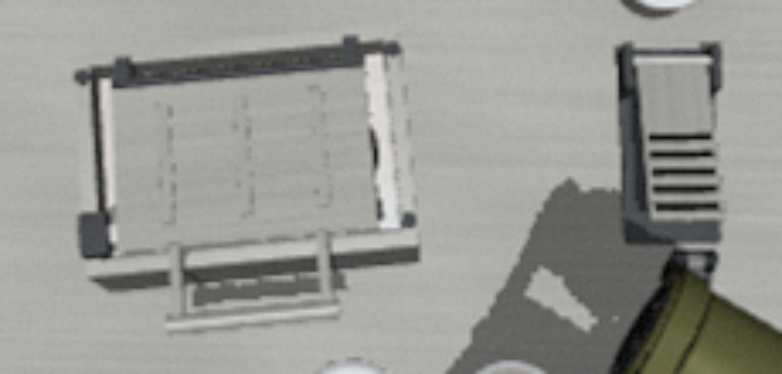

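View pics/side2.png

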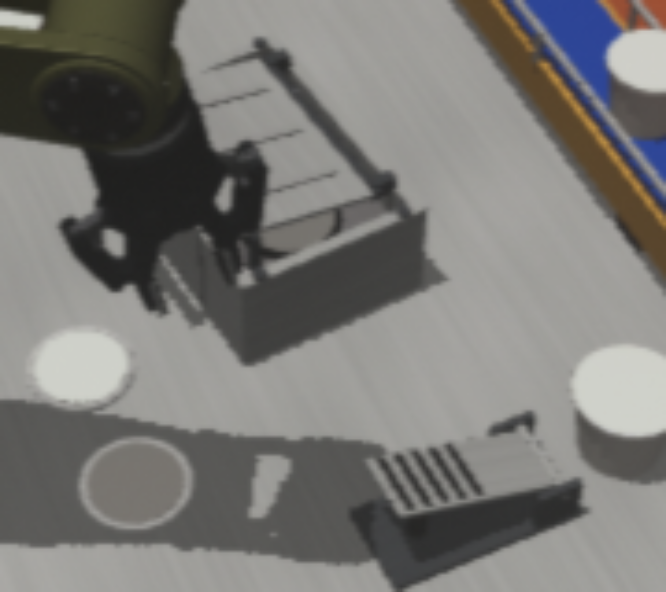

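The treadle is back up in both views. The bar now lies at about full-picture pixels (239,291)–(289,286) in the top view. I'll measure its height from depth and overlay the model.

```bash
python3 - <<'E'
from h import *
c=pickle.load(open('pics/top2.pkl','rb'))
z=[]
# region around bar, take high points
u,v=np.meshgrid(np.arange(238,292),np.arange(280,298))
W=world(c,u,v)
m=W[...,2]>100
print(np.percentile(W[m][:,2],[5,25,50,75,95]))
X=W[m]; loc=R.from_euler('z',-YAW).apply(X-[HX,HY,HZ]); 
sel=(loc[:,0]<-185)&(loc[:,0]>-215)&(abs(loc[:,1])<60)
print(sel.sum(),np.median(loc[sel],0), np.median(X[sel],0), np.polyfit(loc[sel][:,1],loc[sel][:,0],1))
# plate slope
u,v=np.meshgrid(np.arange(228,288,2),np.arange(218,264,2)); W=world(c,u,v).reshape(-1,3); loc=R.from_euler('z',-YAW).apply(W-[HX,HY,HZ])
s=(abs(loc[:,1])<80)&(loc[:,0]>-130)&(loc[:,0]<-25); k=np.polyfit(loc[s][:,0],loc[s][:,2],1);print('plate',k,np.arctan(-k[0]))
for a,n in ((.155,'a'),):
    overlay(c,sealer_polys(HX,HY,HZ,YAW,a),(200,195,330,300),6,f'pics/o2{n}.png')
E
```

```text
Traceback (most recent call last):
  File "h.py", line 12, in world
    return rot(c['attitude']).apply(p)+np.array(c['eye'])
           ~~~~~~~~~~~~~~~~~~~~~~~~^^^
  File "scipy/spatial/transform/_rotation.pyx", line 2580, in scipy.spatial.transform._rotation.Rotation.apply
ValueError: Expected input of shape (3,) or (P, 3), got (18, 54, 3).
```

```bash
python3 - <<'E'
from h import *
c=pickle.load(open('pics/top2.pkl','rb'))
u,v=[a.ravel() for a in np.meshgrid(np.arange(238,292),np.arange(280,298))]
W=world(c,u,v); X=W[W[:,2]>100]
print(np.percentile(X[:,2],[5,25,50,75,95]))
loc=R.from_euler('z',-YAW).apply(X-[HX,HY,HZ]); 
sel=(loc[:,0]<-185)&(loc[:,0]>-215)&(abs(loc[:,1])<60)
print(sel.sum(),np.median(loc[sel],0), np.median(X[sel],0), np.polyfit(loc[sel][:,1],loc[sel][:,0],1))
u,v=[a.ravel() for a in np.meshgrid(np.arange(228,288,2),np.arange(218,264,2))]; W=world(c,u,v); loc=R.from_euler('z',-YAW).apply(W-[HX,HY,HZ])
s=(abs(loc[:,1])<80)&(loc[:,0]>-130)&(loc[:,0]<-25); k=np.polyfit(loc[s][:,0],loc[s][:,2],1);print('plate',k,np.arctan(-k[0]))
for a,n in ((.155,'a'),):
    overlay(c,sealer_polys(HX,HY,HZ,YAW,a),(200,195,330,300),6,f'pics/o2{n}.png')
E
```

```text
[140.12525208 143.11694915 145.360225   147.34380854 149.73776687]
272 [-196.97953296    1.26914064   34.08603712] [436.16868761 135.91940242 145.58603712] [-3.44796300e-03 -1.96787707e+02]
plate [-0.14450644  2.04393721] 0.14351299100008233
```

View pics/o2a.png

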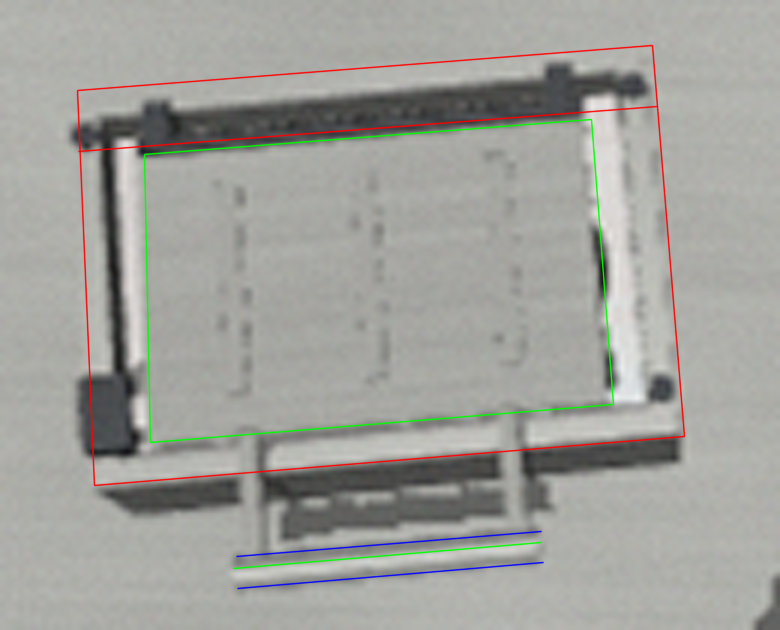

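```bash
python3 - <<'E'
from h import *
t=1.1; o=ori(YAW,t); f=rot(o).apply([0,1,0]); b=bar(0.14)+[0,1,0]
print(b,f.round(2), b-120*f)
bot.move_to(b-120*f,o)
print(bot.servo_line(b-30*f,speed=120,until_force=8))
print(bot.servo_line(b,speed=50,until_force=8))
s=bot.read_state(); print(s['ee_pos'],s['ft_force'],s['clock'])
c=bot.read_camera('side'); cv2.imwrite('pics/side3.png',cv2.resize(c['image'][150:260,240:380],None,fx=5.4,fy=5.4))
c=bot.read_camera('top'); cv2.imwrite('pics/top3.png',cv2.resize(c['image'][195:315,190:420],None,fx=3.4,fy=3.4))
E
```

```text
[435.11066648 135.65288981 139.40862293] [ 0.45  0.05 -0.89] [380.99626819 129.78570542 246.35350614]
False
False
[435.13770326 135.64281979 139.41389895] [-0.02928457 -0.41343756 -0.1229454 ] 12.6583
```

View pics/side3.png

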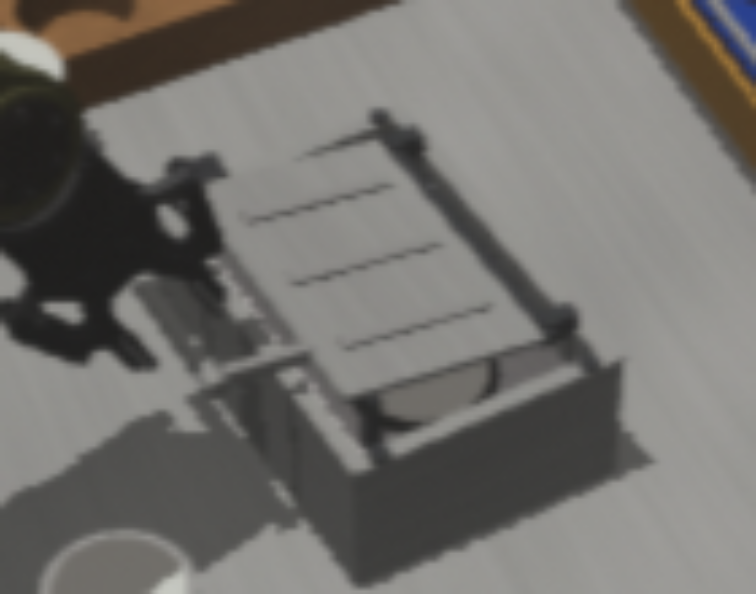

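View pics/top3.png

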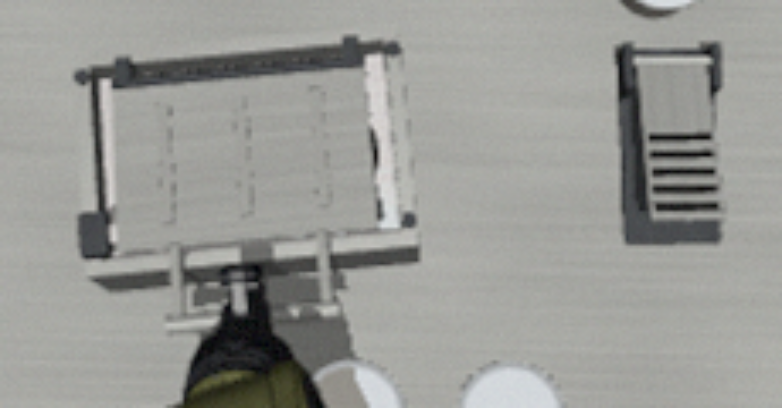

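The fingers straddle the bar: the near finger is in front of it and the far one is between bar and plate, centred between the arms at top crop (240,290). Closing now.

```bash
python3 - <<'E'
from h import *
bot.move_gripper(0,30)
s=bot.read_state(); print(s['ee_pos'].round(1),s['ft_force'].round(2),s['moment'].round(2),s['grip_width'],s['clock'])
for a in (.14,.3,.5,.7,.9,1.1,1.3,1.5,1.571):
    off=0.96-0.5*(a-.14)/1.43
    print(a,np.round(bot.ik(bar(a)+[0,1,0],ori(YAW,a+off)),2))
E
```

```text
[434.9 135.7 139.4] [-3.87 -0.17  0.89] [-0.05  0.64  0.12] 13.077845016251693 13.1333
0.14 [ 0.25  0.05  2.17 -0.15  0.46  0.27]
0.3 [ 0.24  0.04  2.06 -0.08  0.67  0.19]
0.5 [ 0.23  0.07  1.91 -0.04  0.92  0.14]
0.7 [ 0.22  0.15  1.74 -0.01  1.15  0.11]
0.9 [0.2  0.25 1.54 0.   1.37 0.1 ]
1.1 [0.19 0.38 1.33 0.01 1.58 0.09]
1.3 [0.19 0.53 1.09 0.02 1.8  0.08]
1.5 [0.18 0.71 0.82 0.03 2.02 0.08]
1.571 [0.18 0.79 0.71 0.04 2.11 0.08]
```

```bash
python3 - <<'E'
from h import *
ex=np.array([np.cos(YAW),np.sin(YAW),0])
for a in np.arange(.2,0.81,.1):
    off=0.96-0.5*(a-.14)/1.43
    hit=bot.servo_line(bar(a)+[0,1,0],ori(YAW,a+off),speed=60,until_force=35)
    s=bot.read_state(); F=s['ft_force']; r=-np.cos(a)*ex+[0,0,np.sin(a)]; t=np.sin(a)*ex+[0,0,np.cos(a)]
    print(round(a,2),hit,(s['ee_pos']-bar(a)).round(1),'rad',round(F@r,1),'tan',round(F@t,1),'w',round(s['grip_width'],1),s['moment'].round(2),round(s['clock'],2))
    if hit or abs(F@r)>25: break
c=bot.read_camera('side'); cv2.imwrite('pics/side4.png',cv2.resize(c['image'][110:260,200:380],None,fx=4,fy=4))
pickle.dump(c,open('pics/side4.pkl','wb'))
E
```

```text
0.2 False [-0.2  1.  -0.2] rad 0.1 tan -2.9 w 13.1 [0.09 0.63 0.21] 13.48
0.3 False [-0.2  1.1 -0.4] rad -1.6 tan -4.7 w 12.4 [0.33 0.53 0.33] 13.97
0.4 False [-0.1  1.1 -0.3] rad -0.9 tan -3.5 w 13.1 [0.53 0.6  0.28] 14.45
0.5 False [-0.   1.2 -0.2] rad -2.5 tan -4.0 w 12.9 [0.76 0.47 0.33] 14.93
0.6 False [-0.   1.3 -0.1] rad -0.7 tan -3.9 w 13.1 [0.88 0.57 0.25] 15.42
0.7 False [-0.   1.5 -0.2] rad -0.7 tan -3.4 w 13.0 [1.09 0.57 0.22] 15.9
0.8 False [-0.1  1.7 -0.3] rad -0.2 tan -2.9 w 12.8 [1.23 0.69 0.15] 16.38
```

View pics/side4.png

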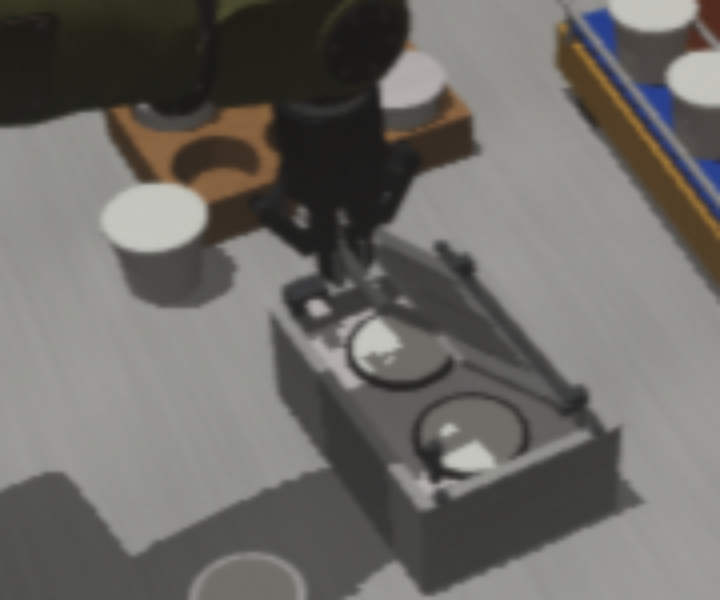

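The flap is following smoothly with under 5 N at the bar. Continuing to upright.

```bash
python3 - <<'E'
from h import *
ex=np.array([np.cos(YAW),np.sin(YAW),0])
for a in (.9,1.,1.1,1.2,1.3,1.4,1.48,1.53):
    off=0.96-0.5*(a-.14)/1.43
    hit=bot.servo_line(bar(a)+[0,1,0],ori(YAW,a+off),speed=60 if a<1.35 else 40,until_force=35)
    s=bot.read_state(); F=s['ft_force']; r=-np.cos(a)*ex+[0,0,np.sin(a)]; t=np.sin(a)*ex+[0,0,np.cos(a)]
    print(round(a,2),hit,(s['ee_pos']-bar(a)).round(1),'rad',round(F@r,1),'tan',round(F@t,1),'w',round(s['grip_width'],1),s['moment'].round(2),round(s['clock'],2))
    if hit or abs(F@r)>25: break
for n in ('side','top'):
    c=bot.read_camera(n);pickle.dump(c,open(f'pics/{n}5.pkl','wb'))
    b=(200,110,380,260) if n=='side' else (190,180,340,300)
    overlay(c,sealer_polys(HX,HY,HZ,YAW,1.53),b,4.4 if n=='side' else 5,f'pics/{n}5.png')
E
```

```text
0.9 False [-0.1  1.9 -0.2] rad 0.8 tan -2.6 w 12.4 [1.33 0.68 0.03] 16.92
1.0 False [-0.1  2.1 -0.2] rad 0.6 tan -3.6 w 12.7 [ 1.49  0.81 -0.06] 17.4
1.1 False [-0.   2.3 -0. ] rad 1.5 tan -2.3 w 13.3 [ 1.75  0.71 -0.25] 17.88
1.2 False [ 0.   2.4 -0.1] rad -0.1 tan -2.1 w 12.6 [ 1.79  0.51 -0.23] 18.37
1.3 False [-0.   2.5 -0.1] rad 2.2 tan -2.4 w 12.9 [ 1.81  0.69 -0.55] 18.85
1.4 False [-0.1  2.6 -0.2] rad 0.9 tan -1.8 w 12.6 [ 1.87  0.45 -0.5 ] 19.5
1.48 False [-0.1  2.7 -0.1] rad 1.6 tan -1.8 w 12.8 [ 1.85  0.54 -0.79] 20.05
1.53 False [-0.1  2.8  0. ] rad 3.1 tan -1.7 w 13.1 [ 1.92  0.54 -0.91] 20.45
```

View pics/side5.png

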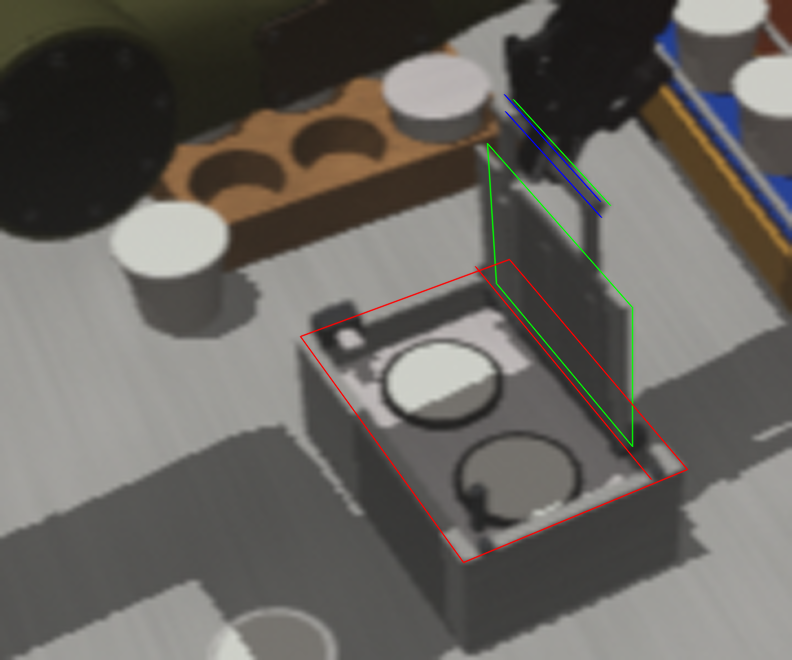

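View pics/top5.png

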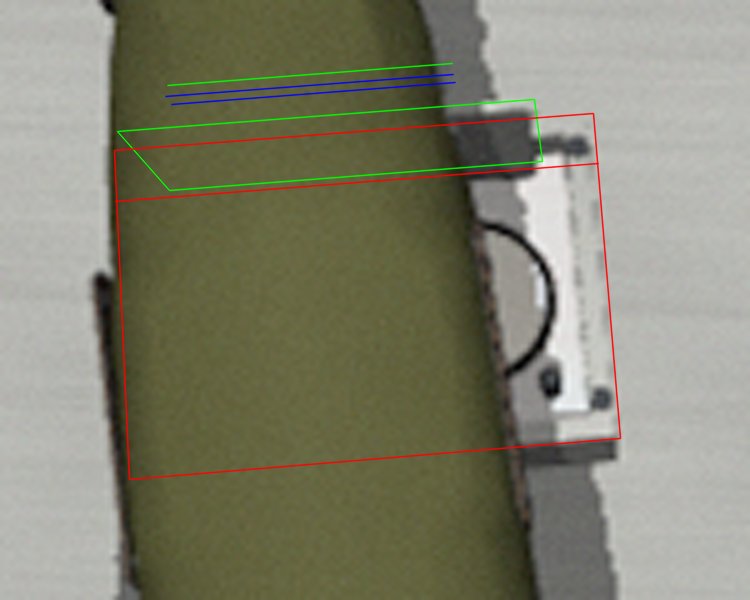

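The model at 1.53 lies close to the flap in the side view (plate corners at about (490,145) and (630,305) in the crop). To get the real angle I'll fit a plane to the plate face in the side camera's depth, using the table plane as a check.

```bash
cat >> h.py <<'E'
def plane(X,tol=5):
    m=np.ones(len(X),bool)
    for _ in range(8):
        ctr=X[m].mean(0); n=np.linalg.svd(X[m]-ctr,full_matrices=False)[2][2]
        m=abs((X-ctr)@n)<tol
    return n,ctr,m
def flap_angle(c,a0=1.53,show=True):
    # pixels of plate front(under)face by projecting model
    Rz=R.from_euler('z',YAW); Ry=R.from_euler('y',a0)
    L=np.array([[-20,-85,-2.5],[-130,-85,-2.5],[-130,85,-2.5],[-20,85,-2.5]],float)
    P=proj(c,Rz.apply(Ry.apply(L))+[HX,HY,HZ])
    m=np.zeros((480,640),np.uint8); cv2.fillConvexPoly(m,P.round().astype(np.int32),1)
    v,u=np.nonzero(m); W=world(c,u,v); loc=Rz.inv().apply(W-[HX,HY,HZ])
    ok=(abs(loc[:,0])<60)&(loc[:,2]>10)&(loc[:,2]<150); loc=loc[ok]
    n,ctr,k=plane(loc); n=n*np.sign(n[0])
    a=np.pi/2+np.arctan2(-n[2]*-1,n[0])*-1
    # plate line in x-z: direction up
    d=np.cross([0,1,0],n); d=d*np.sign(-d[2]) if d[2]<0 else d
    ang=np.arctan2(d[2],-d[0])
    return ang,n,ctr,len(loc),k.sum(),(loc[k]-ctr)@n
E
python3 - <<'E'
from h import *
c=pickle.load(open('pics/side5.pkl','rb'))
ang,n,ctr,N,k,res=flap_angle(c); print('angle',ang,n.round(3),ctr.round(1),N,k,res.std())
# table
v,u=[a.ravel() for a in np.mgrid[300:345:2,310:330:2]]
W=world(c,u,v); n,ctr,k=plane(W); print('table',n.round(4),ctr.round(1),k.mean())
c=pickle.load(open('pics/side0.pkl','rb'))
v,u=[a.ravel() for a in np.mgrid[250:420:3,200:560:3]]
W=world(c,u,v); W=W[abs(W[:,2])<10]; n,ctr,k=plane(W); print('table0',n.round(4),ctr.round(1),len(W))
E
```

```text
angle -1.6109876253908786 [0.999 0.013 0.04 ] [-8.7 -6.7 81.1] 724 722 1.5737466652625336
table [ 0.9195 -0.393  -0.0027] [ 425.9 -264.8   80.4] 0.20434782608695654
table0 [3.e-04 2.e-04 1.e+00] [ 565.9 -331.    -0. ] 4130
```

The measured angle is about 1.531 (the script's sign came out flipped: the normal [0.999,·,0.04] means a 0.04 rad forward lean), the same as the commanded 1.53. The table plane fits level. I'll step to 1.571 and measure again.

```bash
python3 - <<'E'
from h import *
a=1.571; off=0.46
print(bot.servo_line(bar(a)+[0,1,0],ori(YAW,a+off),speed=15,until_force=30))
bot.dwell(1.0)
A=[]
for i in range(3):
    c=bot.read_camera('side'); r=flap_angle(c,1.571); A.append(np.pi/2+np.arctan2(-r[1][2],r[1][0])); 
print('angles',np.round(A,4),r[1].round(3),r[2].round(1),r[3:5])
s=bot.read_state(); print((s['ee_pos']-bar(a)).round(2),s['ft_force'].round(2),s['moment'].round(2),s['grip_width'],s['qvel'].round(4),s['clock'])
overlay(c,sealer_polys(HX,HY,HZ,YAW,a),(200,110,380,260),4.4,'pics/side6.png')
cv2.imwrite('pics/side6full.png',c['image']); cv2.imwrite('pics/top6.png',bot.read_camera('top')['image'])
E
```

```text
False
angles [1.5728 1.57   1.5697] [1.    0.015 0.001] [-5.3 -7.6 82.1] (804, np.int64(803))
[-0.17  2.73 -0.09] [-2.22 14.44  0.42] [ 1.87  0.32 -0.81] 12.52390337829412 [ 0.0003 -0.0006 -0.0017 -0.0002 -0.0021  0.0001] 22.4
```

View pics/side6.png

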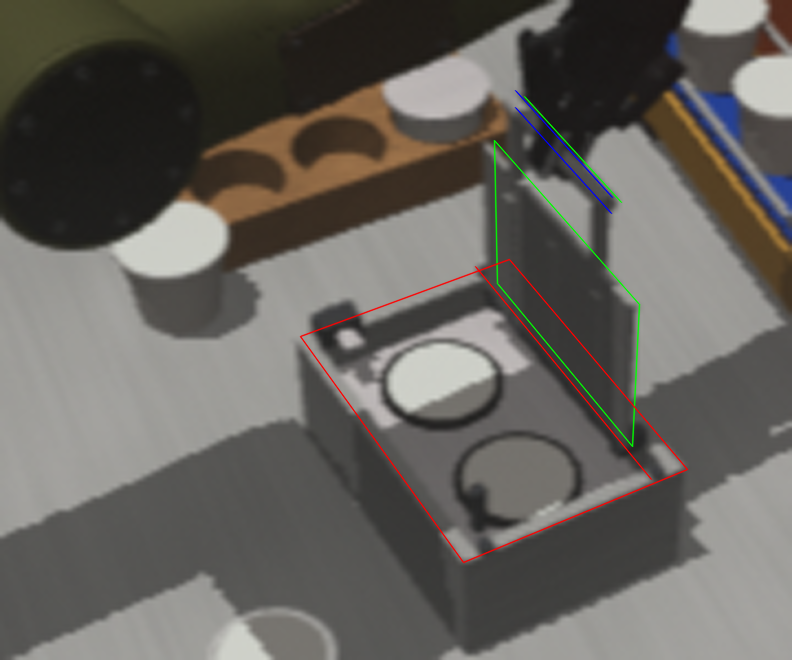

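View pics/side6full.png

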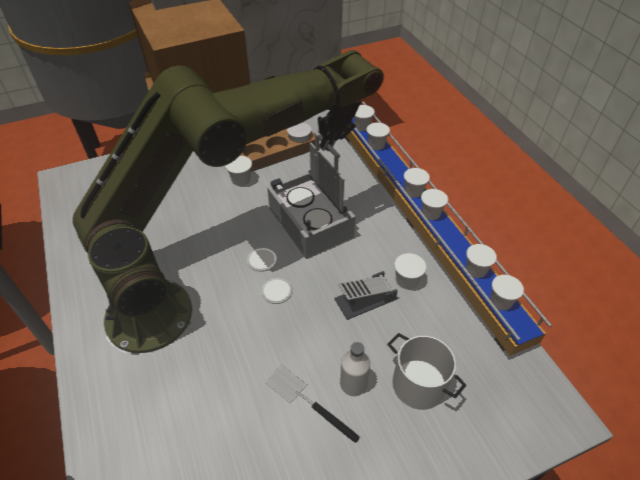

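View pics/top6.png

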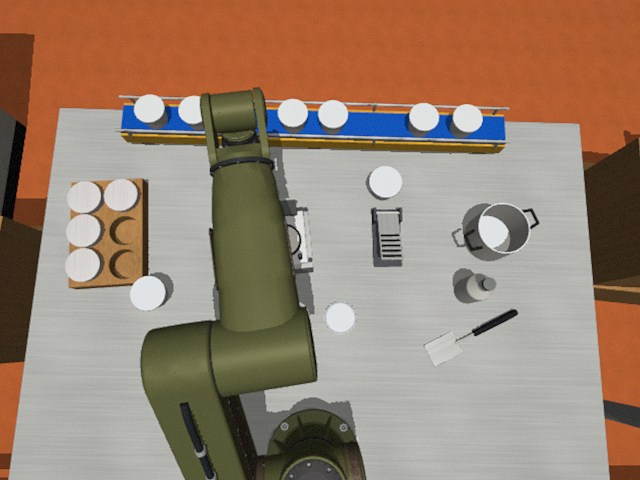

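The full views show the flap upright in the fingers (side view about (328,175)), the treadle up (about (365,290)), and no bystander visibly moved. The flap measures 1.570–1.573 rad and is still, so I'm handing in.

```bash
python3 - <<'E'
from rig import bot
print(bot.finish_job())
E
```

```text
the job is handed in; nothing more can be done
None
```

I pressed the treadle to its stop, let it come back up, and swung the flap by its bar to upright. I handed the job in at about 22 s, still gripping the bar; no verdict was reported.

**Treadle:** the force rose from about 8 N to 29 N with almost no more travel and held for 0.4 s, so it was on the stop. In the pictures after release the tread was up again and the flap stood ajar at about 0.14 rad.

**Flap:** it followed the arc with less than 5 N at the bar.

**Last checks:**
- **Angle:** three depth fits of the plate gave 1.570 to 1.573 rad, matching the commanded 1.571.
- **Stillness and grip:** the joints were at rest and the fingers held the bar at 12.5 mm opening. I set the grip to 30 N but did not measure the contact force.
- **Bystanders:** none looked moved in the last pictures. This was judged by eye, and the arm hid part of the top view.

**Disagreements:**
- **Side load:** about 14 N sideways at the wrist remained at the end. My sealer yaw estimate was probably about 0.015 rad off. Nothing moved because of it.
- **Hinge position:** depth readings on the hinge rod put the hinge 9 to 12 mm farther back than the bar fit did. I used the bar fit, and the low arc forces and the plate angle supported it.

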